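# Sort saw cuts through the diverter hopper

## Task

Sort the saw cuts that lie about the bench into the grey sorter: push its catch drawer fully home, then drop every piece of box section in through the hopper on top, so that the square-cut sleeves end up in the drawer's left bay and the short mitred stub ends in its right bay (left and right as the robot faces it). The flap leans with its lever and closes off the bay on the side it leans to, so throw the lever to the other side before a piece goes in; when all are in, shut the hopper lid down flat against the grinding dust, and do not tip over the mug of coffee.

Things in the scene. Friction and masses are not known exactly. Their poses are not given: they have to be found in the camera images.
- hopper_mouth (a point): Centre of the open mouth on top of the sorter, a grey sheet-steel box, at its rim, 215 mm above the bench. The mouth is 120 mm wide (y) and 108 mm front to back (x), narrowing to a throat 82 by 108 mm. Axes of the sorter: x to its back, away from the robot; y to its left as the robot faces it; z up. The tower under the mouth spans x -56 to 56 mm.
- sorter_foot (a point): Point on the bench right below the mouth's centre, same axes: the sorter is bolted down here and never moves. Its foot spans x -100 (the face of the closed drawer) to 55 mm, y -100 to 100 mm, under sloping sheet roofs up to 165 mm high.
- lever (a joint): Lever on the sorter's front and flap in the throat, one stiff piece on a shaft along x, 120 mm below the mouth. Radians: 0 upright, stops at +0.55 (leaning left, +y) and -0.55 (right). The flap leans as the lever does: leaning left it closes the left bay and pieces slide into the RIGHT bay; leaning right sends them into the LEFT bay. Stays where it is left; about 1 N at the grip moves it.
- lever_grip (a point): Middle of the lever's black grip, 18 mm thick and 22 mm long along the sorter's x; 83 mm in front of the mouth's centre, 100 mm from the shaft, so it swings from 52 mm left to 52 mm right of the middle, 180 to 195 mm above the bench. Can be pushed sideways from above. Its stem runs down 17 mm nearer to the tower.
- drawer (a joint): Catch drawer under the sorter, in metres: 0 fully home, grows as it comes out towards the robot, up to 0.07. Slides stiffly (1.5 N) and stays where it is left.
- drawer_handle (a point): Middle of the drawer's bar handle: a 10 mm round bar, 84 mm long along the sorter's y, 25 mm in front of the drawer's face, 33 mm above the bench.
- left_bay (a point): Centre of the floor of the drawer's left bay (the sorter's +y side, left as the robot faces it). Each bay is 145 mm front to back, 93 mm wide, with walls 44 mm high; with the drawer home it is roofed over and reached only through the hopper. Axes as the sorter's.
- right_bay (a point): Centre of the floor of the drawer's right bay (the sorter's -y side), like the left one.
- lid (a joint): Hopper lid, hinged along the back edge of the mouth, in radians: 0 shut, grows as it opens up and backwards, to 1.95; at 1.57 it stands upright. A stiff hinge: it stays at any angle, about 2 N at its edge moves it.
- lid_hinge (a point): Middle of the lid's hinge line, 58 mm behind the mouth's centre, 219 mm above the bench; the line runs along the sorter's y. The point turns with the lid.
- lid_edge (a point): Point on the lid's middle line 115 mm from the hinge, near its free edge. The lid is a 3 mm sheet 132 mm wide that ends 116 mm from the hinge, with a thumb tongue 44 mm wide that reaches 127 mm. The point's z points out of the lid's outer face (up when shut).
- mug_centre (a point): Centre (half-way up) of the mug of cold coffee, 80 mm across, 92 mm tall; a bystander.
- sleeve_1_centre (a point): Centre of a sleeve: a piece of square steel box section 30 x 30 mm, 60 mm long, cut square at both ends; its length lies along the point's x. It lies on the bench; 2 or 3 sleeves are there (None: absent). 90 to 180 g.
- sleeve_2_centre (a point): Centre of a sleeve: a piece of square steel box section 30 x 30 mm, 60 mm long, cut square at both ends; its length lies along the point's x. It lies on the bench; 2 or 3 sleeves are there (None: absent). 90 to 180 g.
- sleeve_3_centre (a point): Centre of a sleeve: a piece of square steel box section 30 x 30 mm, 60 mm long, cut square at both ends; its length lies along the point's x. It lies on the bench; 2 or 3 sleeves are there (None: absent). 90 to 180 g.
- stub_1_centre (a point): Middle of a stub end: a short mitred end-cut of the same 30 x 30 mm box section, a wedge seen from the side: along the point's x it reaches from -16 to +22 mm at its foot but only to -2 mm at its top (z, 30 mm tall); its two side faces, 30 mm apart along y, are parallel. 2 or 3 are there (None: absent). 40 to 85 g.
- stub_2_centre (a point): Middle of a stub end: a short mitred end-cut of the same 30 x 30 mm box section, a wedge seen from the side: along the point's x it reaches from -16 to +22 mm at its foot but only to -2 mm at its top (z, 30 mm tall); its two side faces, 30 mm apart along y, are parallel. 2 or 3 are there (None: absent). 40 to 85 g.
- stub_3_centre (a point): Middle of a stub end: a short mitred end-cut of the same 30 x 30 mm box section, a wedge seen from the side: along the point's x it reaches from -16 to +22 mm at its foot but only to -2 mm at its top (z, 30 mm tall); its two side faces, 30 mm apart along y, are parallel. 2 or 3 are there (None: absent). 40 to 85 g.

How it is judged:
By the outcome, as a careful person would: the job done as asked, in the order asked, and still so for the second after the job is handed in, with the robot touching nothing.
Of sleeve_1, sleeve_2, sleeve_3 only 2 to 3 are there at a start; the rules pass over those that are not, and their reading is None.
Of stub_1, stub_2, stub_3 only 2 to 3 are there at a start; the rules pass over those that are not, and their reading is None.
At some moment in a run one of sleeve_1, sleeve_2, sleeve_3, stub_1, stub_2, stub_3 may be knocked a few centimetres aside while the robot is not near it.
Once in a run the grip may slacken for a moment while it holds something.
It also fails if it takes over 210 s, if anything falls off the work surface, if the arm or the gripper's body presses on something with over 40 N, if the wrist force passes 120 N, or if a joint passes its speed limit or range.

## Robot

A 6-joint arm with a two-finger parallel gripper is mounted at the origin on a cart in front of the work surface, level with it; the furniture and walls round the work are solid. World frame = base frame: x ahead of the robot, y to its left, z up, the work surface at z = 0. Lengths are in mm, angles in rad, forces in N, time in s.
With the tool pointing down it reaches from about 350 to 775 mm from the base axis. Payload 5.5 kg.
Tool frame: the origin (TCP) lies where the fingers leave the gripper's body, on its centre line; the fingertips stand 73 mm ahead of it and the grasp point (between the pads) lies 54 mm ahead of it; z points along the fingers, y is the line along which they close (so a half turn about z gives the same grasp; the last joint's range is limited). The gripper opens to 85 mm and grips with 20 to 120 N. Pads are 22 mm wide; open, the fingers measure 114 mm over their backs; the gripper's body (76 mm by 85 mm) begins 54 mm behind the grasp point. The pads swing forward as they close: fully open they stand 13 mm farther back than shut.
Start: joints at [1.016, 0.313, 0.046, 1.304, 0, 1.431], TCP at [231.754, 526.264, 303.923] pointing down, gripper open.
Joint ranges: [-2.76, 2.76], [-0.86, 1.69], [-1.03, 1.26], [-2.2, 2.34], [-1.47, 1.5], [-3.14, 3.14]. Speed limits (rad/s): [2.57, 2.57, 3.14, 3.14, 3.14, 3.14].

## Interface

Orientations are given as a unit quaternion [w, x, y, z].
In Python, from rig import env, get_image, calibration, ticket, boxes_of, mark_of gives the robot as it stands. The module is installed in compiled form; this text tells all that it offers.
- The arm moves only by the shell command python3 -m pendant 'ROWS' [OPENING] [FORCE]. ROWS is JSON, a list of rows, each a list of 2 entries, a list of its own where there are three numbers: the shift along the tool's x, y, z in m, then the turn about the tool's z in rad. In form: [[[dx, dy, dz], spin], ...]. A call has 1 to 8 rows; each row shifts and turns the commanded pose from where the row before left it, along the tool's axes as they then stand; what a row does not reach is not made up. A row lasts 1/12 s, in which the tool goes at most 41.7 mm and 7.16 degrees, less where a joint would pass 70% of its speed; a pose out of reach is approached as far as the arm can. A call is refused whole if a number of a shift passes 0.0417 or a number of a turn 0.125, either way. A call with a gripper value outside its range is refused whole. OPENING is the opening, from -1 (shut) to 1 (fully open), so that 0 is half open, set as the call begins (- or left out, the last holds). The fingers move at their own pace and stop on an object; FORCE is the grip in N (left out, the last holds). Time passes only in rows, so rows that do not move let the fingers close. It gives the time, the measured TCP pose, the force, the opening and the grip force at its end, in the units of the state.
- env.get_obs(): the state, without advancing time (a new reading comes with each control period).
- get_image(name): name is "scene" or "top"; returns (picture, depth): 480x640x3 uint8, blue, green, red; 480x640 float32, mm along the optical axis (not along the pixel's ray), 0 where there is no reading.
- calibration(name): a dict with "fx", "fy", "cx", "cy" (pixels), "cam_to_world" (4x4, takes a point from camera to world coordinates). Camera axes: x right, y down, z forward; pixel columns grow to the right and rows downward; lengths in mm; the calibration is good to about 2 mm. A picture is of the moment at which its call begins. calibration takes no time and is no camera call.
- ticket.hand_in(): hands the job in; it is judged then, once.
Trained networks look in the newest picture that a camera, given by its name, has taken for a name from the list of things; names that differ only in an ending like _2 or _b are one class to them, and where a whole thing is asked for, a point or a joint stands for the part that bears it (a point fixed in the world has none). Each returns a list of dicts, best first, with "conf" (0 to 1); they miss things now and then, are a little off and sometimes report something else, mostly with a low value. They report only what shows in the picture. A call takes as long as a camera call.
- boxes_of(camera, target): "bbox" ([left, top, right, bottom] in pixels, round what is visible of it).
- mark_of(camera, target): "pixel" ([column, row] in pixels: a listed point, or the origin of a listed thing).
The state is a dict: "t": time; "joints": joint angles; "qvel": joint speeds; "joint_efforts": joint torques, N m; "tool_pos": TCP position; "orientation": TCP orientation; "contact_force": force on the tool from outside, world axes, zero at the start; "wrist_torque": the same for the moment, N m; "finger_gap": finger opening in mm; "grip_force": force on a finger pad.
Only numpy, scipy, OpenCV 4.12 (cv2) and the standard library are available. Lean on these libraries where they do the work, as an engineer would, in place of code of your own. Each camera call takes 0.05 s, during which the arm holds its last target. There are 200 camera calls.

## Working session

There is one attempt and no reset: what is moved stays moved. The work goes in short steps, Python scripts to look and compute and a shell command to move; the robot and the scene stay as the last step left them, time stands still between calls to the robot, and variables do not carry over. Pictures are saved under pics/ and viewed, at most 14 in all, crops included, and the job is handed in when it is done.

```bash
mkdir -p pics; cat > h.py <<'E'
import numpy as np, cv2
from rig import env,get_image,calibration,ticket,boxes_of,mark_of
from scipy.spatial.transform import Rotation as R
def snap(n,f=None):
    p,d=get_image(n)
    if f: cv2.imwrite('pics/'+f,p)
    return p,d
def world(n,u,v,z=None,d=None):
    c=calibration(n);M=np.array(c['cam_to_world'])
    r=np.array([(u-c['cx'])/c['fx'],(v-c['cy'])/c['fy'],1.])
    if d is not None: return M[:3,:3]@(r*d)+M[:3,3]
    w=M[:3,:3]@r;o=M[:3,3]
    return o+w*(z-o[2])/w[2]
def cloud(n,d):
    c=calibration(n);M=np.array(c['cam_to_world'])
    v,u=np.mgrid[0:480,0:640]
    P=np.stack([(u-c['cx'])/c['fx']*d,(v-c['cy'])/c['fy']*d,d],-1)
    W=P@M[:3,:3].T+M[:3,3];W[d<=0]=np.nan
    return W
E
python3 - <<'E'
from h import *
for n in('scene','top'):
    p,d=snap(n,n+'0.png');print(n,np.array(calibration(n)['cam_to_world']).round(2).tolist(),calibration(n)['fx'])
    W=cloud(n,d)
    for t in('hopper_mouth','lever_grip','drawer_handle','lid_edge','lid_hinge','mug_centre','sleeve_1_centre','stub_1_centre'):
        for m in mark_of(n,t):
            if m['conf']<.2: continue
            u,v=m['pixel'];print(t,round(m['conf'],2),int(u),int(v),W[int(v),int(u)].round(0) if 0<=v<480 and 0<=u<640 else '')
o=env.get_obs();print(o)
E
```

```text
scene [[0.47, -0.48, 0.74, -343.38], [-0.88, -0.26, 0.39, -499.05], [0.01, -0.84, -0.54, 794.79], [0.0, 0.0, 0.0, 1.0]] 546.5560114455927
hopper_mouth 0.9 199 182 [592. 329. 189.]
hopper_mouth 0.37 389 360 [ 428. -255.    4.]
lever_grip 0.67 209 208 [491. 219. 195.]
drawer_handle 0.81 203 282 [438. 218.  23.]
lid_edge 0.61 194 129 [595. 327. 325.]
lid_hinge 0.93 200 173 [595. 325. 213.]
mug_centre 0.75 494 314 [ 586. -416.   73.]
stub_1_centre 0.24 187 268 [481. 303.   7.]
top [[-0.01, -0.99, 0.17, 316.24], [-1.0, 0.02, 0.02, -44.19], [-0.02, -0.17, -0.99, 1526.84], [0.0, 0.0, 0.0, 1.0]] 517.410863783422
hopper_mouth 0.65 213 249 [537. 283.  95.]
hopper_mouth 0.63 198 236 [585. 342.  36.]
lever_grip 0.6 226 256 [501. 225. 203.]
drawer_handle 0.68 245 291 [421. 201.  41.]
lid_edge 0.98 174 208 [601. 325. 330.]
lid_edge 0.28 187 216 [604. 322. 227.]
mug_centre 0.82 457 218 [ 620. -411.   64.]
sleeve_1_centre 0.33 305 285 [437.  29.  29.]
{'t': 0.9, 'joints': array([1.01640026e+00, 3.13169768e-01, 4.61080989e-02, 1.30358912e+00,
       3.36166333e-05, 1.43113724e+00]), 'qvel': array([-2.35144983e-04,  7.19806986e-05,  1.05136033e-03, -3.13989394e-04,
       -1.16584651e-03,  9.48656815e-04]), 'joint_efforts': array([-7.10228069e-04, -4.80446863e+01,  2.98813534e+01,  4.52845006e-05,
       -1.35384012e-04, -2.56518911e-05]), 'tool_pos': array([231.74996349, 526.27282574, 303.94371576]), 'orientation': array([8.94222848e-06, 2.05885484e-01, 9.78576089e-01, 7.41463585e-05]), 'contact_force': array([-0.34872039, -1.01837802, -0.92900799]), 'wrist_torque': array([ 0.0216785 , -0.01926644,  0.01370723]), 'grip_force': 0.0, 'finger_gap': 85.3758019228411}
```

View pics/scene0.png

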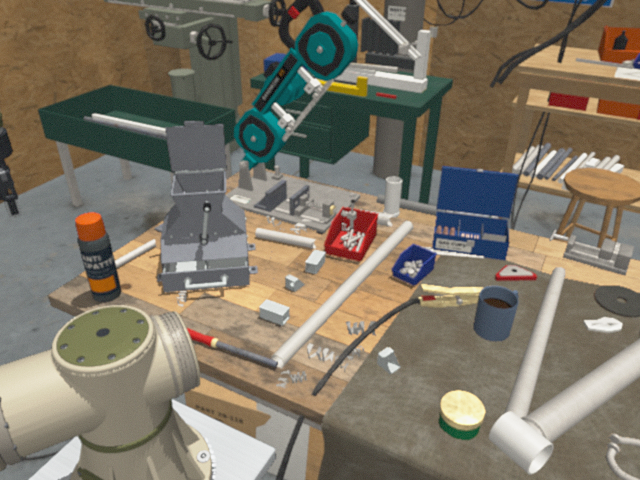

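View pics/top0.png

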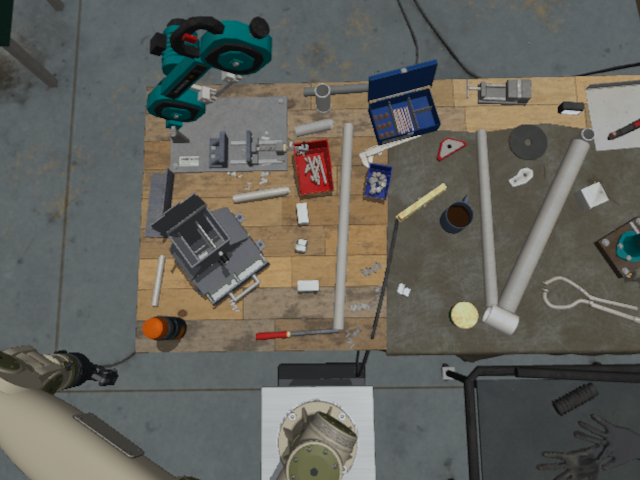

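Scene: the sorter with lid open and drawer out is at top px (215,245). Sleeves are near (302,213) and (308,286), stubs near (301,245) and (403,290), and the mug is at (457,218). Next I fit the poses with depth.

```bash
python3 - <<'E'
from h import *
p,d=snap('top');W=cloud('top',d)
for t in('sleeve_1_centre','stub_1_centre'):
  print(t,[(round(m['conf'],2),np.int32(m['bbox']).tolist()) for m in boxes_of('top',t)])
a=cv2.resize(p[170:320,150:300],None,fx=4,fy=4,interpolation=2)[:600,:]
b=cv2.resize(p[195:345,285:335],None,fx=4,fy=4,interpolation=2)
cv2.imwrite('pics/c1.png',np.hstack([a,b]))
# pieces: components of height 10..45
for lo,hi in((12,45),):
  m=((W[...,2]>lo)&(W[...,2]<hi)&(W[...,0]>300)&(W[...,0]<900)).astype(np.uint8)
  n,L,S,C=cv2.connectedComponentsWithStats(m)
  for i in range(1,n):
    if 25<S[i,4]<400:
        q=W[L==i]; top=q[q[:,2]>np.nanpercentile(q[:,2],90)-6]
        r=cv2.minAreaRect(top[:,:2].astype(np.float32))
        print(S[i].tolist(),'zmax',q[:,2].max().round(),'c',np.round(r[0]),'s',np.round(r[1]),'a',round(r[2]))
# sorter: mouth/rim height points 205-222
# bench height check
print('bench',W[300,270:300:10,2], W[260,320,2])
q=W[150:320,140:300].reshape(-1,3)
for lo,hi in((205,225),(225,400),(170,204)):
    s=q[(q[:,2]>lo)&(q[:,2]<hi)];r=cv2.minAreaRect(s[:,:2].astype(np.float32));print(lo,hi,len(s),np.round(r[0]),np.round(r[1]),round(r[2],1),s.mean(0).round())
E
```

```text
sleeve_1_centre []
stub_1_centre []
[608, 126, 31, 14, 152] zmax 45.0 c [ 881. -922.] s [21. 92.] a 23
[376, 129, 52, 15, 200] zmax 45.0 c [ 883. -269.] s [ 27. 151.] a 3
[380, 131, 14, 7, 51] zmax 34.0 c [ 893. -223.] s [11. 40.] a 8
[583, 131, 8, 8, 39] zmax 45.0 c [ 873. -818.] s [26.  6.] a 42
[259, 134, 29, 13, 294] zmax 38.0 c [883. 127.] s [34. 78.] a 3
[438, 138, 29, 22, 274] zmax 25.0 c [ 856. -414.] s [50. 91.] a 29
[309, 142, 19, 7, 74] zmax 44.0 c [862. -15.] s [54. 10.] a 89
[305, 155, 22, 29, 250] zmax 32.0 c [788.  -4.] s [79. 59.] a 2
[371, 164, 22, 7, 68] zmax 43.0 c [ 787. -203.] s [63.  2.] a 76
[369, 171, 18, 23, 230] zmax 33.0 c [ 744. -190.] s [63. 52.] a 8
[260, 172, 11, 6, 29] zmax 34.0 c [773. 149.] s [ 6. 27.] a 21
[575, 190, 15, 20, 121] zmax 45.0 c [ 673. -789.] s [58.  7.] a 24
[297, 202, 12, 22, 206] zmax 38.0 c [653.  34.] s [60. 29.] a 6
[440, 212, 22, 21, 81] zmax 45.0 c [ 604. -393.] s [69. 24.] a 47
[205, 226, 8, 7, 28] zmax 44.0 c [606. 313.] s [ 1. 21.] a 39
[189, 234, 14, 11, 49] zmax 44.0 c [578. 352.] s [ 3. 41.] a 36
[212, 236, 9, 8, 29] zmax 
[... 487 characters left out ...]
a 89
[397, 283, 12, 13, 74] zmax 36.0 c [ 424. -248.] s [15. 29.] a 70
[542, 289, 15, 20, 72] zmax 23.0 c [ 388. -671.] s [64. 22.] a 26
[372, 298, 11, 35, 133] zmax 45.0 c [ 362. -180.] s [11. 70.] a 76
[362, 302, 9, 8, 46] zmax 30.0 c [ 377. -145.] s [20. 17.] a 86
[449, 304, 10, 25, 67] zmax 45.0 c [ 344. -391.] s [56. 15.] a 7
[178, 317, 9, 18, 56] zmax 44.0 c [327. 382.] s [50. 11.] a 13
[483, 319, 18, 12, 41] zmax 45.0 c [ 315. -499.] s [50.  8.] a 60
bench [ 0.25102494  3.54083076 -3.48597972] 0.024852024368783532
205 225 572 [493. 348.] [143. 310.] 45.2 [553. 303. 216.]
225 400 879 [562. 312.] [119. 128.] 21.0 [598. 329. 288.]
170 204 840 [482. 348.] [157. 294.] 41.0 [543. 298. 187.]
```

View pics/c1.png

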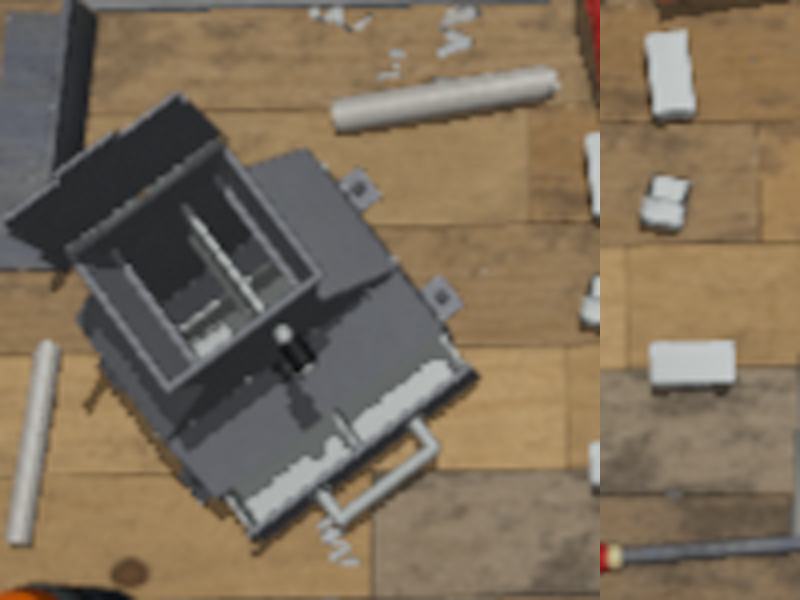

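The crop shows the mouth rim corners at top px (168,232), (206,207), (230,240), (193,267), the lever grip at about (224,258), and the drawer out. There are two sleeves and two stubs.

```bash
python3 - <<'E'
from h import *
w=lambda u,v,z:world('top',u,v,z)[:2]
c=[w(*q,215) for q in((167.5,232),(205.5,207.5),(230,239.5),(192.5,267))]
print('rim',np.round(c),'centre',np.mean(c,0).round(1))
x=(c[0]+c[1]-c[2]-c[3]);y=(c[0]+c[3]-c[1]-c[2]);print('yaw',np.degrees(np.arctan2(x[1],x[0])),np.degrees(np.arctan2(-y[0],y[1])),np.linalg.norm(x)/2,np.linalg.norm(y)/2)
# drawer front edge outer corners crop (255,538),(478,375) z~44
e=[w(150+a/4,170+b/4,48) for a,b in((255,538),(478,375))];print('drawer edge',np.round(e))
hd=[w(150+a/4,170+b/4,38) for a,b in((340,518),(435,447))];print('handle',np.round(hd),np.mean(hd,0))
print('grip',w(150+297/4,170+352/4,190),w(150+283/4,170+333/4,195))
yaw=np.arctan2(x[1],x[0]);Rm=np.array([[np.cos(yaw),np.sin(yaw)],[-np.sin(yaw),np.cos(yaw)]])
mc=np.mean(c,0)
for k in e+hd+[w(150+297/4,170+352/4,190),w(150+283/4,170+333/4,195)]: print((Rm@(k-mc)).round(1))
p,d=snap('scene')
b=cv2.resize(p[110:300,150:270],None,fx=4.2,fy=3.15*4/3,interpolation=2)
cv2.imwrite('pics/c2.png',cv2.resize(p[115:305,120:340],None,fx=3.6,fy=3.15,interpolation=2))
E
```

```text
rim [[565. 376.]
 [628. 278.]
 [542. 212.]
 [472. 308.]] centre [552.  293.4]
yaw 36.7609338473756 34.585080786801164 111.33128765984779 117.28476579175981
drawer edge [[384. 289.]
 [498. 130.]]
handle [[398. 230.]
 [448. 162.]] [422.60985017 195.91154244]
grip [497.77882926 231.66196548] [509.76102501 240.01723704]
[-137.5   96.9]
[-141.2  -99. ]
[-161.6   41.5]
[-162.4  -43. ]
[-80.4 -17. ]
[-65.8 -17.5]
```

View pics/c2.png

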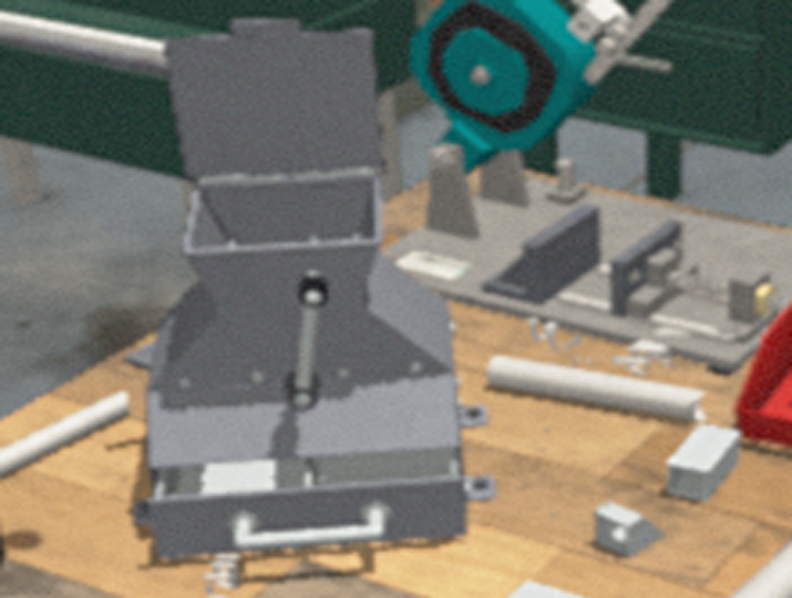

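The scene crop shows the drawer about 37 mm out, the lever slightly right of upright and the lid about upright. I set the sorter frame at centre (552,293), yaw 36.3°, and write a planning helper.

```bash
cat >> h.py <<'E'
MC=np.array([552.,293.]);YAW=36.3
def S(x,y):
    c,s=np.cos(np.radians(YAW)),np.sin(np.radians(YAW));return MC+np.array([c*x-s*y,s*x+c*y])
def toS(p):
    c,s=np.cos(np.radians(YAW)),np.sin(np.radians(YAW));d=np.asarray(p)[:2]-MC;return np.array([c*d[0]+s*d[1],-s*d[0]+c*d[1]])
def plan(*wps):
    """waypoints (x,y,z,toolY_deg or None): shift first, then spin"""
    o=env.get_obs();q=o['orientation'];Rm=R.from_quat([q[1],q[2],q[3],q[0]]).as_matrix();p=o['tool_pos'].copy()
    for x,y,z,a in wps:
        d=np.array([x,y,z])-p;b=Rm.T@d/1000;n=max(1,int(np.ceil(np.linalg.norm(d)/36)))
        ty=np.degrees(np.arctan2(Rm[1,1],Rm[0,1]));s=''
        if a is not None:
            e=(a-ty+90)%180-90;t=-np.radians(e);m=int(np.ceil(abs(t)/.115));s=f'spin {m} x {t/max(m,1):.4f}'
            Rm=Rm@R.from_rotvec([0,0,t]).as_matrix()
        print(n,'x',(b/n).round(4).tolist(),s,'(tot mm',(b*1000).round(1).tolist(),')');p=np.array([x,y,z])
E
python3 - <<'E'
from h import *
a=S(-242,0);b=S(-190,0)
print(a,b)
plan((*a,340,36.3),(*a,82,None),(*b,82,None))
E
```

```text
[356.9653557  149.73281073] [398.87362637 180.51749603]
12 x [-0.0222, -0.0245, -0.003] spin 5 x 0.1045 (tot mm [-266.3, -294.1, -36.1] )
8 x [-0.0, -0.0, 0.0322]  (tot mm [-0.0, -0.0, 258.0] )
2 x [-0.0, 0.026, 0.0]  (tot mm [-0.0, 52.0, 0.0] )
```

```bash
python3 -m pendant '[[[-0.022,-0.0245,-0.003],0],[[-0.022,-0.0245,-0.003],0],[[-0.022,-0.0245,-0.003],0],[[-0.022,-0.0245,-0.003],0],[[-0.022,-0.0245,-0.003],0],[[-0.022,-0.0245,-0.003],0],[[-0.022,-0.0245,-0.003],0],[[-0.022,-0.0245,-0.003],0]]' 1
python3 -m pendant '[[[-0.022,-0.0245,-0.003],0],[[-0.022,-0.0245,-0.003],0],[[-0.022,-0.0245,-0.003],0],[[-0.022,-0.0245,-0.003],0],[[0,0,0],0.1],[[0,0,0],0.1],[[0,0,0],0.1],[[0,0,0],0.1]]'
python3 -m pendant '[[[0,0,0],0.12],[[0,0,0],0],[[0,0,0],0]]'
python3 -c "
from h import *
a=S(-242,0);b=S(-190,0)
plan((*a,82,36.3),(*b,82,None))"
```

```text
t: 1.77
tool_pos: [313.9, 274.5, 328.2]
orientation: [0.0, 0.206, 0.979, 0.0]
contact_force: [0.9, -0.3, 0.2]
finger_gap: 85.6
grip_force: 0.0
t: 2.43
tool_pos: [355.0, 150.3, 340.1]
orientation: [0.0, 0.399, 0.917, 0.0]
contact_force: [-0.5, 0.3, -0.7]
finger_gap: 85.5
grip_force: 0.0
t: 2.68
tool_pos: [354.9, 150.8, 340.0]
orientation: [0.0, 0.449, 0.893, 0.0]
contact_force: [0.4, 0.5, 0.0]
finger_gap: 85.5
grip_force: 0.0
8 x [-0.0003, 0.0001, 0.0323] spin 1 x 0.0056 (tot mm [-2.1, 1.0, 258.0] )
2 x [0.0, 0.026, 0.0]  (tot mm [0.0, 52.0, 0.0] )
```

```bash
python3 -m pendant '[[[0,0,0.032],0],[[0,0,0.032],0],[[0,0,0.032],0],[[0,0,0.032],0],[[0,0,0.032],0],[[0,0,0.032],0],[[0,0,0.032],0],[[-0.002,0,0.032],0]]'
python3 -m pendant '[[[0,0.005,0],0],[[0,0.01,0],0],[[0,0.006,0],0],[[0,0.006,0],0],[[0,0.006,0],0],[[0,0.006,0],0],[[0,0,0],0]]'
python3 -m pendant '[[[0,0.004,0],0],[[0,0.004,0],0],[[0,0.003,0],0],[[0,0,0],0]]'
python3 - <<'E'
from h import *
p,d=snap('top')
cv2.imwrite('pics/c3.png',cv2.resize(p[200:320,180:300],None,fx=4,fy=4,interpolation=2))
print(toS(env.get_obs()['tool_pos']))
E
```

```text
t: 3.35
tool_pos: [355.9, 149.4, 82.8]
orientation: [0.0, 0.449, 0.894, 0.0]
contact_force: [0.7, -0.4, 0.0]
finger_gap: 85.5
grip_force: 0.0
t: 3.93
tool_pos: [390.0, 173.5, 85.3]
orientation: [0.002, 0.45, 0.893, 0.002]
contact_force: [-0.6, 0.2, 1.2]
finger_gap: 85.2
grip_force: 0.0
t: 4.27
tool_pos: [397.0, 179.3, 84.1]
orientation: [0.0, 0.45, 0.893, 0.0]
contact_force: [0.3, -0.3, -0.3]
finger_gap: 85.3
grip_force: 0.0
[-192.61402762    0.21509516]
```

View pics/c3.png

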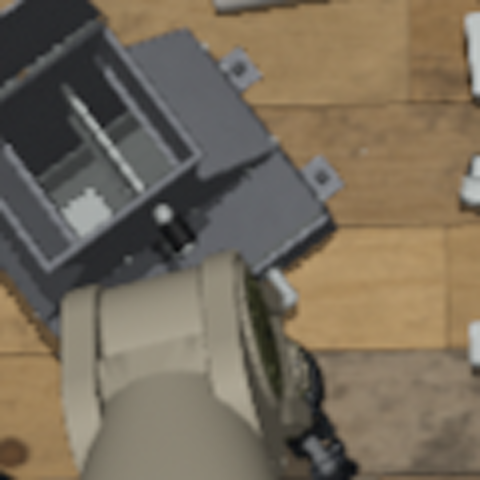

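The drawer is almost home: the right end of its front is level with the roof edge at crop px (330,230). I push on until it meets the stop.

```bash
for i in 1; do python3 -m pendant '[[[0,0.003,0],0],[[0,0.002,0],0],[[0,0,0],0]]'
python3 -m pendant '[[[0,0.003,0],0],[[0,0,0],0]]'
python3 -m pendant '[[[0,0.003,0],0],[[0,0,0],0]]'
python3 -c "
from h import *
print(toS(env.get_obs()['tool_pos']))"; done
```

```text
t: 4.57
tool_pos: [400.1, 181.9, 83.7]
orientation: [-0.0, 0.451, 0.893, -0.0]
contact_force: [-1.8, -1.0, 0.2]
finger_gap: 85.5
grip_force: 0.8
t: 4.73
tool_pos: [400.4, 182.3, 83.7]
orientation: [-0.001, 0.451, 0.893, -0.003]
contact_force: [-8.3, -7.5, 11.1]
finger_gap: 85.4
grip_force: 7.1
t: 4.9
tool_pos: [400.7, 182.7, 83.7]
orientation: [-0.002, 0.451, 0.892, -0.005]
contact_force: [-14.9, -14.2, 20.7]
finger_gap: 85.4
grip_force: 13.4
[-187.24301742    0.69507512]
```

Home (the stop was met where expected). I retreat and go to the lever.

```bash
python3 -m pendant '[[[0,-0.01,0],0],[[0,-0.02,0],0],[[0,0,-0.03],0],[[0,0,-0.035],0],[[0,0,-0.035],0],[[0,0,-0.035],0],[[0,0,-0.035],0],[[0,0,-0.035],0]]' 0
python3 -c "
from h import *
plan((*S(-86,-17),330,126.3),(*S(-86,-17),242,None))"
```

```text
t: 5.57
tool_pos: [380.9, 167.6, 290.8]
orientation: [0.0, 0.451, 0.893, 0.001]
contact_force: [1.3, 0.1, -0.3]
finger_gap: 42.6
grip_force: 0.0
4 x [-0.0044, 0.0315, -0.0098] spin 14 x -0.1120 (tot mm [-17.6, 126.1, -39.0] )
3 x [0.0, 0.0, 0.0293]  (tot mm [0.1, 0.0, 88.0] )
```

```bash
python3 -m pendant '[[[-0.0044,0.0315,-0.01],0],[[-0.0044,0.0315,-0.01],0],[[-0.0044,0.0315,-0.01],0],[[-0.0044,0.0315,-0.01],0],[[0,0,0],-0.112],[[0,0,0],-0.112],[[0,0,0],-0.112],[[0,0,0],-0.112]]'
python3 -m pendant '[[[0,0,0],-0.112],[[0,0,0],-0.112],[[0,0,0],-0.112],[[0,0,0],-0.112],[[0,0,0],-0.112],[[0,0,0],-0.112],[[0,0,0],-0.112],[[0,0,0],-0.112]]'
python3 -m pendant '[[[0,0,0],-0.112],[[0,0,0],-0.112],[[0,0,0],0]]'
python3 - <<'E'
from h import *
plan((*S(-86,-17),242,126.3),(*S(-86,-66),242,None))
p,d=snap('top','x.png');W=cloud('top',d)
print([(m['conf'],m['pixel']) for m in mark_of('top','lever_grip')],[(m['conf'],m['pixel']) for m in mark_of('scene','lever_grip')])
a=snap('scene')[0][110:290,130:310]
cv2.imwrite('pics/c4.png',cv2.resize(a,None,fx=3,fy=3,interpolation=2))
E
```

```text
t: 6.23
tool_pos: [493.3, 228.6, 328.5]
orientation: [0.0, 0.238, 0.971, 0.0]
contact_force: [-0.8, -0.1, -0.3]
finger_gap: 42.8
grip_force: 0.0
t: 6.9
tool_pos: [493.1, 228.4, 328.7]
orientation: [0.0, -0.206, 0.979, 0.0]
contact_force: [0.2, 0.8, 0.8]
finger_gap: 42.9
grip_force: 0.0
t: 7.15
tool_pos: [493.1, 228.4, 328.8]
orientation: [0.0, -0.313, 0.95, 0.0]
contact_force: [-0.2, 0.3, -0.1]
finger_gap: 42.6
grip_force: 0.0
3 x [0.0001, 0.0001, 0.0289] spin 1 x 0.0024 (tot mm [0.3, 0.2, 86.8] )
2 x [-0.0, -0.0245, -0.0]  (tot mm [-0.0, -49.0, -0.0] )
[(0.65, [225.0, 259.7])] [(0.78, [206.9, 208.0])]
```

View pics/c4.png

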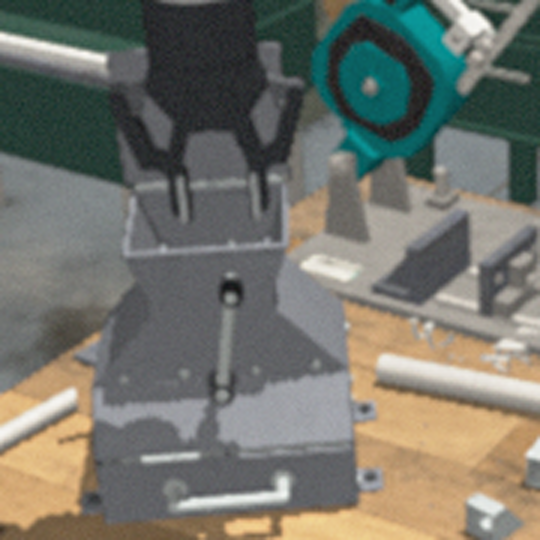

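The gripper hangs above the grip at (230,290) with the fingers on either side, and the drawer is closed. I lower and throw the lever right.

```bash
python3 -m pendant '[[[0,0,0.029],0],[[0,0,0.029],0],[[0,0,0.029],0],[[0,0,0],0]]'
python3 -m pendant '[[[0,-0.01,0],0],[[0,-0.01,0],0],[[0,-0.01,0],0],[[0,-0.008,0],0],[[0,-0.004,0],0],[[0,0,0],0]]'
python3 -m pendant '[[[0,-0.003,0],0],[[0,0,0],0]]'
python3 -m pendant '[[[0,-0.003,0],0],[[0,0,0],0]]'
python3 -c "
from h import *
print(toS(env.get_obs()['tool_pos']))"
```

```text
t: 7.68
tool_pos: [489.9, 227.4, 236.4]
orientation: [-0.005, -0.311, 0.951, 0.0]
contact_force: [-1.5, 0.0, 0.0]
finger_gap: 42.8
grip_force: 0.0
t: 8.18
tool_pos: [519.2, 193.3, 242.9]
orientation: [0.001, -0.31, 0.951, -0.0]
contact_force: [1.0, -0.1, 0.2]
finger_gap: 42.5
grip_force: 0.0
t: 8.35
tool_pos: [519.8, 191.7, 242.3]
orientation: [0.0, -0.311, 0.95, -0.0]
contact_force: [0.1, -0.1, 0.0]
finger_gap: 42.4
grip_force: 0.0
t: 8.52
tool_pos: [520.8, 190.2, 242.0]
orientation: [-0.0, -0.312, 0.95, 0.001]
contact_force: [-2.5, 3.4, 1.7]
finger_gap: 43.0
grip_force: 2.0
[-86.02821102 -64.35442146]
```

```bash
python3 -m pendant '[[[0,-0.002,0],0],[[0,0,0],0]]'
python3 -m pendant '[[[0,0.008,0],0],[[0,0,-0.03],0],[[0,0,-0.03],0],[[0,0,-0.035],0]]'
python3 - <<'E'
from h import *
p,d=snap('top');W=cloud('top',d)
# pieces now
m=((W[...,2]>12)&(W[...,2]<45)&(W[...,0]>300)&(W[...,0]<700)&(W[...,1]<140)&(W[...,1]>-330)).astype(np.uint8)
n,L,St,C=cv2.connectedComponentsWithStats(m)
for i in range(1,n):
    if 40<St[i,4]<260:
        q=W[L==i]; top=q[q[:,2]>np.nanpercentile(q[:,2],90)-6]
        r=cv2.minAreaRect(top[:,:2].astype(np.float32));print(St[i].tolist(),np.round(r[0]),np.round(r[1]),round(r[2]),'all',q.mean(0).round())
print('sleeve bbox',boxes_of('top','sleeve_1_centre')); 
plan((653,34,330,96),(653,34,69,None))
E
```

```text
t: 8.68
tool_pos: [521.0, 189.8, 241.9]
orientation: [-0.001, -0.312, 0.95, 0.003]
contact_force: [-5.5, 8.1, 2.4]
finger_gap: 42.7
grip_force: 4.8
t: 9.02
tool_pos: [516.8, 194.4, 336.7]
orientation: [-0.001, -0.312, 0.95, -0.0]
contact_force: [1.0, 0.7, -0.4]
finger_gap: 42.4
grip_force: 0.0
[391, 195, 36, 51, 259] [ 626. -273.] [ 29. 177.] 53 all [ 635. -275.   32.]
[297, 202, 12, 22, 205] [653.  34.] [60. 30.] 6 all [652.  34.  30.]
[296, 240, 12, 12, 70] [551.  41.] [30. 21.] 77 all [550.  40.  28.]
[366, 265, 11, 10, 45] [ 481. -164.] [22. 21.] 23 all [ 480. -164.   23.]
[298, 280, 21, 11, 230] [437.  20.] [58. 29.] 89 all [437.  20.  30.]
[397, 283, 12, 13, 74] [ 423. -248.] [16. 30.] 64 all [ 422. -249.   28.]
[372, 298, 10, 35, 130] [ 369. -182.] [10. 54.] 77 all [ 346. -175.   30.]
sleeve bbox []
6 x [-0.002, -0.0348, 0.0024] spin 5 x 0.1057 (tot mm [-12.1, -208.6, 14.2] )
8 x [0.0003, 0.0, 0.0326]  (tot mm [2.8, 0.0, 261.0] )
```

```bash
python3 -m pendant '[[[-0.002,-0.0348,0.001],0],[[-0.002,-0.0348,0.001],0],[[-0.002,-0.0348,0.001],0],[[-0.002,-0.0348,0.001],0],[[-0.002,-0.0348,0.001],0],[[-0.002,-0.0348,0.001],0],[[0,0,0],0.106],[[0,0,0],0.106]]' 0.7
python3 -m pendant '[[[0,0,0],0.106],[[0,0,0],0.106],[[0,0,0],0.106],[[0,0,0.035],0],[[0,0,0.035],0],[[0,0,0.035],0],[[0,0,0.035],0],[[0,0,0],0]]'
python3 -c "
from h import *
plan((653,34,75,96))"
```

```text
t: 9.78
tool_pos: [652.1, 30.9, 329.0]
orientation: [-0.001, -0.205, 0.979, -0.0]
contact_force: [0.0, 0.7, 1.0]
finger_gap: 72.6
grip_force: 0.0
t: 10.45
tool_pos: [646.3, 33.5, 182.4]
orientation: [-0.007, -0.052, 0.999, 0.0]
contact_force: [-1.2, 0.1, -2.1]
finger_gap: 72.3
grip_force: 0.0
3 x [-0.0027, -0.0001, 0.0358] spin 1 x -0.0015 (tot mm [-8.1, -0.4, 107.3] )
```

```bash
python3 -m pendant '[[[0,0,0.035],0],[[0,0,0.035],0],[[0,0,0.025],0],[[0,0,0.012],0],[[0,0,0],0],[[0,0,0],0]]'
python3 -m pendant '[[[0,0,0],0],[[0,0,0],0],[[0,0,0],0],[[0,0,0],0],[[0,0,0],0],[[0,0,0],0]]' -1 60
python3 -m pendant '[[[0,0,-0.035],0],[[0,0,-0.035],0],[[0,0,-0.035],0],[[0,0,-0.035],0],[[0,0,-0.035],0],[[0,0,-0.035],0],[[0,0,-0.035],0],[[0,0,-0.03],0]]'
python3 -c "
from h import *
plan((*S(-2,8),340,126.3),(*S(-2,8),262,None))"
```

```text
t: 10.95
tool_pos: [651.6, 33.2, 85.1]
orientation: [0.0, -0.052, 0.999, -0.0]
contact_force: [-0.6, 0.3, 0.5]
finger_gap: 72.6
grip_force: 0.0
t: 11.45
tool_pos: [652.2, 33.3, 86.1]
orientation: [0.002, -0.052, 0.999, -0.0]
contact_force: [-1.0, 0.8, 6.7]
finger_gap: 28.7
grip_force: 61.1
t: 12.12
tool_pos: [650.6, 33.2, 362.1]
orientation: [0.001, -0.052, 0.999, -0.0]
contact_force: [0.5, 0.4, -1.6]
finger_gap: 28.3
grip_force: 60.0
8 x [0.0096, 0.0343, 0.0027] spin 5 x -0.1061 (tot mm [77.1, 274.4, 21.8] )
3 x [0.0, 0.0, 0.026]  (tot mm [0.1, 0.1, 78.0] )
```

```bash
python3 -m pendant '[[[0.0096,0.0343,0.001],0],[[0.0096,0.0343,0.001],0],[[0.0096,0.0343,0.001],0],[[0.0096,0.0343,0.001],0],[[0.0096,0.0343,0.001],0],[[0.0096,0.0343,0.001],0],[[0.0096,0.0343,0.001],0],[[0.0096,0.0343,0.001],0]]'
python3 -m pendant '[[[0,0,0],-0.106],[[0,0,0],-0.106],[[0,0,0],-0.106],[[0,0,0],-0.106],[[0,0,0],-0.106],[[0,0,0],0],[[0,0,0],0]]'
python3 - <<'E'
from h import *
plan((*S(-2,8),265,126.3))
p,d=snap('scene');print(toS(env.get_obs()['tool_pos']))
cv2.imwrite('pics/c5.png',cv2.resize(p[60:260,100:300],None,fx=3,fy=3,interpolation=2))
E
```

```text
t: 12.78
tool_pos: [545.2, 299.6, 351.3]
orientation: [0.0, -0.051, 0.999, 0.0]
contact_force: [0.5, 0.3, -0.8]
finger_gap: 28.5
grip_force: 60.0
t: 13.37
tool_pos: [546.1, 298.2, 351.1]
orientation: [0.0, -0.31, 0.951, -0.0]
contact_force: [-1.0, 0.5, -0.9]
finger_gap: 28.1
grip_force: 60.1
3 x [0.0001, 0.0001, 0.0287] spin 1 x -0.0033 (tot mm [0.3, 0.3, 86.1] )
[-1.65143689  7.58693057]
```

View pics/c5.png

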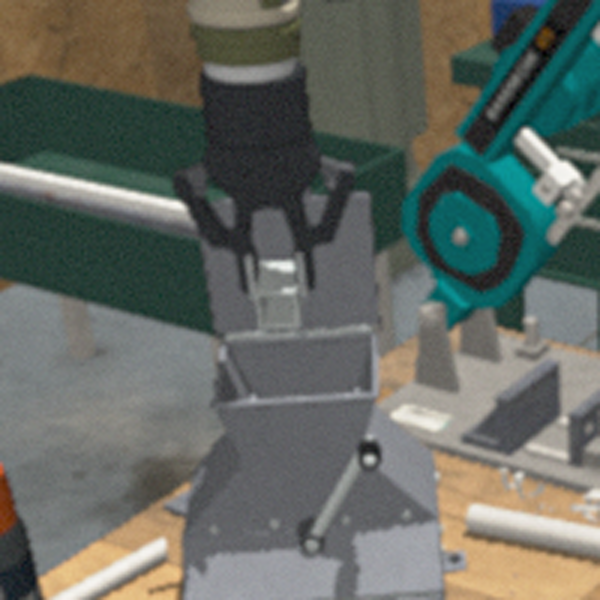

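The sleeve is held over the mouth at (280,290) and the lever leans right. I lower and release.

```bash
python3 -m pendant '[[[0,0,0.028],0],[[0,0,0.028],0],[[0,0,0.028],0],[[0,0,0],0]]'
python3 -m pendant '[[[0,0,0],0],[[0,0,0],0],[[0,0,0],0],[[0,0,0],0],[[0,0,0],0]]' 0.3
python3 -m pendant '[[[0,0,-0.025],0],[[0,0,-0.03],0],[[0,0,-0.03],0],[[0,0,0],0]]'
python3 - <<'E'
from h import *
p,d=snap('top');W=cloud('top',d)
m=((W[...,2]>12)&(W[...,2]<45)&(W[...,0]>300)&(W[...,0]<700)&(W[...,1]<140)&(W[...,1]>-330)).astype(np.uint8)
n,L,St,C=cv2.connectedComponentsWithStats(m)
for i in range(1,n):
    if 40<St[i,4]<260:
        q=W[L==i]; top=q[q[:,2]>np.nanpercentile(q[:,2],90)-6]
        r=cv2.minAreaRect(top[:,:2].astype(np.float32));print(St[i].tolist(),np.round(r[0]),np.round(r[1]),round(r[2]),'all',q.mean(0).round())
plan((437,20,330,0),(437,20,73,None))
E
```

```text
t: 13.75
tool_pos: [543.5, 297.1, 260.8]
orientation: [-0.005, -0.31, 0.951, -0.0]
contact_force: [-1.3, -0.7, -2.9]
finger_gap: 28.6
grip_force: 60.0
t: 14.17
tool_pos: [547.0, 298.6, 268.9]
orientation: [0.002, -0.311, 0.95, 0.0]
contact_force: [-0.8, 0.3, 0.0]
finger_gap: 55.8
grip_force: 0.0
t: 14.5
tool_pos: [547.8, 298.9, 359.6]
orientation: [0.006, -0.311, 0.95, 0.0]
contact_force: [0.4, 0.5, 0.8]
finger_gap: 55.5
grip_force: 0.0
[391, 195, 35, 49, 247] [ 628. -273.] [ 27. 171.] 52 all [ 638. -276.   32.]
[296, 241, 12, 11, 72] [549.  41.] [29. 17.] 78 all [551.  39.  28.]
[366, 265, 11, 10, 46] [ 481. -164.] [17. 23.] 30 all [ 480. -163.   23.]
[298, 280, 21, 11, 230] [437.  20.] [58. 29.] 89 all [437.  20.  29.]
[397, 283, 12, 13, 73] [ 424. -248.] [16. 29.] 70 all [ 422. -249.   28.]
[372, 297, 11, 36, 129] [ 371. -182.] [12. 54.] 74 all [ 346. -176.   30.]
9 x [0.0283, -0.0177, 0.0028] spin 9 x -0.1042 (tot mm [254.3, -159.3, 25.1] )
8 x [0.0001, 0.0003, 0.0321]  (tot mm [0.8, 2.1, 257.0] )
```

```bash
python3 -m pendant '[[[0.0283,-0.0177,0.002],0],[[0.0283,-0.0177,0.002],0],[[0.0283,-0.0177,0.002],0],[[0.0283,-0.0177,0.002],0],[[0.0283,-0.0177,0.002],0],[[0.0283,-0.0177,0.002],0],[[0.0283,-0.0177,0.002],0],[[0.0283,-0.0177,0.002],0]]' 0.7
python3 -m pendant '[[[0.0283,-0.0177,0.002],0],[[0,0,0],-0.104],[[0,0,0],-0.104],[[0,0,0],-0.104],[[0,0,0],-0.104],[[0,0,0],-0.104],[[0,0,0],-0.104],[[0,0,0],-0.104]]'
python3 -m pendant '[[[0,0,0],-0.104],[[0,0,0],-0.104],[[0,0,0.035],0],[[0,0,0.035],0],[[0,0,0.035],0],[[0,0,0.035],0],[[0,0,0],0],[[0,0,0],0]]'
python3 -c "
from h import *
plan((437,20,73,0))"
```

```text
t: 15.22
tool_pos: [446.4, 48.9, 335.5]
orientation: [0.0, -0.311, 0.95, -0.0]
contact_force: [-0.1, -0.1, 0.0]
finger_gap: 72.5
grip_force: 0.0
t: 15.88
tool_pos: [434.9, 19.1, 333.6]
orientation: [-0.0, -0.631, 0.776, 0.0]
contact_force: [-0.2, 0.9, -0.1]
finger_gap: 72.4
grip_force: 0.0
t: 16.55
tool_pos: [433.5, 19.4, 192.8]
orientation: [-0.001, -0.707, 0.708, 0.002]
contact_force: [0.8, 0.5, 0.1]
finger_gap: 72.9
grip_force: 0.0
4 x [-0.0001, -0.001, 0.0299] spin 1 x -0.0016 (tot mm [-0.6, -4.0, 119.8] )
```

```bash
python3 -m pendant '[[[0,-0.001,0.032],0],[[0,-0.001,0.034],0],[[0,0,0.03],0],[[0,0,0.022],0],[[0,0,0],0],[[0,0,0],0],[[0,0,0],0]]'
python3 -m pendant '[[[0,0,0],0],[[0,0,0],0],[[0,0,0],0],[[0,0,0],0],[[0,0,0],0],[[0,0,0],0]]' -1 60
python3 -m pendant '[[[0,0,-0.035],0],[[0,0,-0.035],0],[[0,0,-0.035],0],[[0,0,-0.035],0],[[0,0,-0.035],0],[[0,0,-0.035],0],[[0,0,-0.035],0],[[0,0,-0.03],0]]'
python3 -c "
from h import *
plan((*S(-2,8),345,126.3))"
```

```text
t: 17.13
tool_pos: [439.4, 18.8, 78.3]
orientation: [0.001, -0.707, 0.708, -0.002]
contact_force: [0.7, 0.0, 0.7]
finger_gap: 72.4
grip_force: 0.0
t: 17.63
tool_pos: [438.0, 19.0, 77.2]
orientation: [0.001, -0.707, 0.708, -0.001]
contact_force: [-1.2, 1.1, 8.5]
finger_gap: 28.7
grip_force: 60.3
t: 18.3
tool_pos: [436.8, 19.2, 353.6]
orientation: [0.001, -0.707, 0.708, -0.001]
contact_force: [0.9, 0.1, -1.5]
finger_gap: 29.3
grip_force: 60.0
9 x [-0.031, -0.012, 0.001] spin 9 x 0.1040 (tot mm [-279.3, -108.4, 8.8] )
```

```bash
python3 -m pendant '[[[-0.031,-0.012,0],0],[[-0.031,-0.012,0],0],[[-0.031,-0.012,0],0],[[-0.031,-0.012,0],0],[[0,0,0],0.104],[[0,0,0],0.104],[[0,0,0],0.104],[[0,0,0],0.104]]'
python3 -m pendant '[[[0,0,0],0.104],[[0,0,0],0.104],[[0,0,0],0.104],[[0,0,0],0.104],[[0,0,0],0.104],[[0,0,0],0]]'
python3 -c "
from h import *
plan((*S(-2,8),345,126.3))"
```

```text
t: 18.97
tool_pos: [485.0, 143.4, 350.7]
orientation: [-0.0, -0.543, 0.839, 0.0]
contact_force: [0.1, -1.0, -1.1]
finger_gap: 28.8
grip_force: 60.0
t: 19.47
tool_pos: [485.0, 143.0, 350.9]
orientation: [-0.0, -0.31, 0.951, 0.0]
contact_force: [0.9, -0.3, -0.6]
finger_gap: 28.8
grip_force: 60.0
5 x [-0.0281, 0.0179, 0.0012] spin 1 x -0.0029 (tot mm [-140.5, 89.7, 5.9] )
```

```bash
python3 -m pendant '[[[-0.0281,0.0179,0],0],[[-0.0281,0.0179,0],0],[[-0.0281,0.0179,0],0],[[-0.0281,0.0179,0],0],[[-0.0281,0.0179,0],0],[[0,0,0],0],[[0,0,0],0]]'
python3 -m pendant '[[[0,0,0.028],0],[[0,0,0.028],0],[[0,0,0.028],0],[[0,0,0],0],[[0,0,0],0]]'
python3 -c "
from h import *
print(toS(env.get_obs()['tool_pos']))"
python3 -m pendant '[[[0,0,0],0],[[0,0,0],0],[[0,0,0],0],[[0,0,0],0],[[0,0,0],0]]' 0.3
python3 -m pendant '[[[0,0,-0.025],0],[[0,0,-0.03],0],[[0,0,-0.03],0],[[0,0,0],0]]'
python3 - <<'E'
from h import *
print(toS(env.get_obs()['tool_pos']))
# lever to left: straddle at grip (-83,-52)
plan((*S(-86,-50),345,126.3),(*S(-86,-50),235,None))
E
```

```text
t: 20.05
tool_pos: [545.6, 299.8, 349.6]
orientation: [-0.001, -0.314, 0.95, -0.0]
contact_force: [-0.1, 0.9, -1.6]
finger_gap: 29.2
grip_force: 60.1
t: 20.47
tool_pos: [544.4, 296.9, 266.0]
orientation: [-0.002, -0.311, 0.95, -0.0]
contact_force: [-0.0, 0.0, -1.1]
finger_gap: 29.3
grip_force: 60.0
[-3.81340086  7.6446518 ]
t: 20.88
tool_pos: [546.2, 298.5, 268.2]
orientation: [0.001, -0.311, 0.95, 0.0]
contact_force: [-0.2, 0.3, -0.6]
finger_gap: 55.7
grip_force: 0.0
t: 21.22
tool_pos: [547.1, 299.0, 359.0]
orientation: [0.005, -0.311, 0.95, 0.0]
contact_force: [0.2, 0.0, 1.6]
finger_gap: 55.7
grip_force: 0.0
[-0.4094948   7.69801459]
3 x [0.0286, -0.0192, 0.0044] spin 1 x -0.0001 (tot mm [85.7, -57.7, 13.3] )
4 x [0.0003, 0.0001, 0.0275]  (tot mm [1.1, 0.3, 110.0] )
```

```bash
python3 -m pendant '[[[0.0286,-0.0192,0.002],0],[[0.0286,-0.0192,0.002],0],[[0.0286,-0.0192,0.002],0],[[0,0,0],0],[[0,0,0],0]]' 0
python3 - <<'E'
from h import *
print(toS(env.get_obs()['tool_pos']))
p,d=snap('top');W=cloud('top',d).reshape(-1,3)
s=np.array([(*toS(q),q[2]) for q in W if np.isfinite(q[0]) and 440<q[0]<660 and 190<q[1]<400])
s=s[(abs(s[:,0])<48)&(abs(s[:,1])<50)&(s[:,2]<215)]
for y in range(-50,50,10):
    print(y,[int(np.median(k)) if len(k) else None for k in [s[(s[:,1]>=y)&(s[:,1]<y+10)&(s[:,0]>=x)&(s[:,0]<x+16),2] for x in range(-48,48,16)]])
E
python3 -m pendant '[[[0,0,0.03],0],[[0,0,0.03],0],[[0,0,0.03],0],[[0,0,0.021],0],[[0,0,0],0],[[0,0,0],0]]'
python3 -c "
from h import *
o=env.get_obs();print(toS(o['tool_pos']),o['tool_pos'])"
```

```text
t: 21.63
tool_pos: [510.1, 199.8, 346.5]
orientation: [0.0, -0.31, 0.951, 0.0]
contact_force: [1.1, -0.4, 1.4]
finger_gap: 42.9
grip_force: 0.0
[-88.92481627 -50.34306178]
-50 [None, None, None, None, None, None]
-40 [None, None, None, None, None, None]
-30 [None, None, None, None, None, None]
-20 [None, None, None, None, None, None]
-10 [None, None, None, None, None, None]
0 [None, None, None, None, None, None]
10 [None, None, None, None, None, None]
20 [None, None, None, None, None, None]
30 [None, None, None, None, None, None]
40 [None, None, None, None, None, None]
t: 22.18
tool_pos: [510.4, 201.9, 234.2]
orientation: [-0.001, -0.312, 0.95, 0.0]
contact_force: [0.9, -0.2, 0.9]
finger_gap: 43.0
grip_force: 0.0
[-87.43156499 -48.82249518] [510.43998958 201.89193161 234.23824616]
```

```bash
python3 -m pendant '[[[0,0.015,0],0],[[0,0.015,0],0],[[0,0.015,0],0],[[0,0.015,0],0],[[0,0.015,0],0],[[0,0.015,0],0],[[0,0.014,0],0],[[0,0,0],0]]'
python3 -m pendant '[[[0,0.005,0],0],[[0,0.003,0],0],[[0,0,0],0]]'
python3 -m pendant '[[[0,0.003,0],0],[[0,0,0],0]]'
python3 -m pendant '[[[0,0.002,0],0],[[0,0,0],0]]'
python3 -c "
from h import *
o=env.get_obs();print(toS(o['tool_pos']),o['tool_pos'])"
```

```text
t: 22.85
tool_pos: [449.1, 287.3, 237.4]
orientation: [0.002, -0.313, 0.95, 0.001]
contact_force: [-0.1, -1.0, -0.9]
finger_gap: 42.9
grip_force: 0.0
t: 23.1
tool_pos: [444.8, 291.7, 235.7]
orientation: [0.001, -0.311, 0.95, 0.0]
contact_force: [-1.1, -0.0, 0.1]
finger_gap: 42.6
grip_force: 0.0
t: 23.27
tool_pos: [442.9, 293.7, 235.1]
orientation: [0.0, -0.311, 0.95, -0.0]
contact_force: [-0.4, 0.2, 0.6]
finger_gap: 42.6
grip_force: 0.1
t: 23.43
tool_pos: [442.6, 294.2, 235.0]
orientation: [0.001, -0.311, 0.951, -0.002]
contact_force: [4.2, -4.7, -0.1]
finger_gap: 43.0
grip_force: 3.5
[-87.4776728   65.75906984] [442.56903346 294.20915905 235.00445758]
```

```bash
python3 -m pendant '[[[0,-0.006,0],0],[[0,0,-0.03],0],[[0,0,-0.035],0],[[0,0,-0.035],0],[[0,0,0],0],[[0,0,0],0]]' 0.7
python3 - <<'E'
from h import *
P=[];im=[]
for n in('top','scene'):
    p,d=snap(n);P.append(cloud(n,d).reshape(-1,3))
    c=calibration(n);Mi=np.linalg.inv(np.array(c['cam_to_world']))
    for g in((550,41,15),(423,-248,15)):
        q=Mi@np.array([*g,1]);u=int(c['fx']*q[0]/q[2]+c['cx']);v=int(c['fy']*q[1]/q[2]+c['cy'])
        im.append(cv2.resize(p[v-20:v+20,u-20:u+20],(290,290),interpolation=2))
cv2.imwrite('pics/c6.png',np.vstack([np.hstack(im[:2]),np.hstack(im[2:])]))
W=P[0];W=W[np.isfinite(W[:,0])]
for g in((550,41),(423,-248)):
    q=W[(np.hypot(W[:,0]-g[0],W[:,1]-g[1])<34)]
    for x in range(-30,30,6): print(g[0]+x,[int(np.median(k)) if len(k) else '.' for k in [q[(abs(q[:,0]-g[0]-x)<3)&(abs(q[:,1]-g[1]-y)<3),2] for y in range(30,-31,-6)]])
E
```

```text
t: 23.93
tool_pos: [446.0, 290.9, 337.2]
orientation: [0.002, -0.311, 0.95, 0.001]
contact_force: [0.4, 0.4, -1.1]
finger_gap: 72.6
grip_force: 0.0
520 ['.', '.', 1, 0, -1, -1, -4, 0, 3, '.', '.']
526 ['.', 2, 2, 5, -1, 0, 3, 0, 0, -1, '.']
532 ['.', 1, 1, -1, 0, 0, -2, -1, 0, -3, 1]
538 [-1, -2, 0, 1, 2, -1, 0, 0, 0, -1, 0]
544 [4, -1, -1, -1, -2, 0, -2, 0, 2, 0, 0]
550 [0, 0, -2, 0, 0, 0, -1, 0, -2, 0, 2]
556 [0, 0, 0, 0, 1, 1, 0, -1, -1, 1, 0]
562 [-3, 0, -7, 1, 0, 0, 0, -1, -1, 1, 0]
568 [0, 0, 0, -1, -3, 3, 6, -1, 0, 0, 0]
574 ['.', 1, 0, 0, 3, 1, 31, 8, 4, 4, '.']
393 ['.', '.', -5, 0, 0, -2, 0, 1, 4, '.', '.']
399 ['.', 0, 0, 0, 0, 2, 1, 1, 0, 2, '.']
405 ['.', 0, 1, 1, 2, 6, 0, 12, 4, 1, '.']
411 [0, -2, -1, 4, 18, 28, '.', 3, 2, 1, 1]
417 [5, 0, 3, 6, 29, 30, 26, 2, 1, 4, 2]
423 [-1, 0, -1, 2, 30, 29, 28, 13, 2, 2, 5]
429 [1, -2, 1, 0, 2, 29, 30, 16, 7, 8, 3]
435 [-1, 0, 1, 2, 0, 29, 28, 26, 10, 0, 2]
441 [0, 1, 0, -2, 2, 8, 4, 0, 2, 2, 5]
447 ['.', 0, 1, 0, 1, 3, 1, 0, 0, 4, '.']
```

View pics/c6.png

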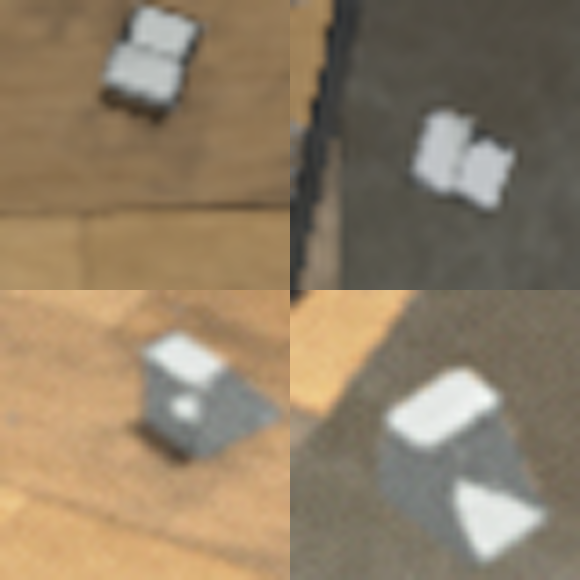

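Stub A has been knocked, by about 25 mm in +x. Its slope faces +x (away from the robot), and stub B's slope faces −y. I re-measure A.

```bash
cat >> h.py <<'E'
def pieces(lo=12):
    p,d=snap('top');W=cloud('top',d)
    m=((W[...,2]>lo)&(W[...,2]<45)&(W[...,0]>300)&(W[...,0]<720)&(W[...,1]<160)&(W[...,1]>-330)).astype(np.uint8)
    n,L,St,C=cv2.connectedComponentsWithStats(m)
    for i in range(1,n):
        if 40<St[i,4]<260:
            q=W[L==i]; top=q[q[:,2]>25]
            if len(top)<5: continue
            r=cv2.minAreaRect(top[:,:2].astype(np.float32));print(St[i].tolist(),np.round(r[0]),np.round(r[1]),round(r[2]),'topmean',top.mean(0).round(),'all',q.mean(0).round())
E
python3 - <<'E'
from h import *
pieces()
E
```

```text
[261, 191, 27, 7, 116] [715. 125.] [10. 67.] 4 topmean [715. 129.  28.] all [713. 127.  21.]
[295, 229, 12, 12, 70] [583.  43.] [30. 20.] 70 topmean [582.  43.  30.] all [583.  41.  27.]
[397, 283, 12, 13, 74] [ 424. -248.] [16. 30.] 69 topmean [ 424. -248.   30.] all [ 422. -250.   27.]
[372, 302, 11, 31, 118] [ 354. -178.] [12. 65.] 78 topmean [ 353. -178.   36.] all [ 342. -176.   31.]
```

```bash
python3 - <<'E'
from h import *
plan((588,41,335,71))
E
python3 -m pendant '[[[0,0,-0.005],0.12],[[0,0,0],0.12],[[0,0,0],0.12],[[0,0,0],0.12],[[0,0,0],0.12],[[0,0,0],0.12],[[0,0,0],0.12],[[0,0,0],0.12]]'
python3 - <<'E'
from h import *
plan((588,41,335,71),(588,41,73,None))
E
```

```text
8 x [0.004, -0.0357, -0.0002] spin 9 x 0.1072 (tot mm [31.7, -285.9, -1.6] )
t: 24.75
tool_pos: [444.2, 290.3, 338.0]
orientation: [-0.002, 0.166, 0.986, -0.001]
contact_force: [0.6, 0.5, 0.6]
finger_gap: 72.9
grip_force: 0.0
8 x [-0.0272, -0.0236, 0.0004] spin 1 x -0.0011 (tot mm [-217.3, -188.6, 2.8] )
8 x [-0.0001, 0.0001, 0.0327]  (tot mm [-0.7, 0.6, 262.0] )
```

```bash
python3 -m pendant '[[[-0.0272,-0.0236,0],0],[[-0.0272,-0.0236,0],0],[[-0.0272,-0.0236,0],0],[[-0.0272,-0.0236,0],0],[[-0.0272,-0.0236,0],0],[[-0.0272,-0.0236,0],0],[[-0.0272,-0.0236,0],0],[[-0.0272,-0.0236,0],0]]'
python3 -m pendant '[[[0,0,0.035],0],[[0,0,0.035],0],[[0,0,0.035],0],[[0,0,0.035],0],[[0,0,0],0],[[0,0,0],0]]'
python3 - <<'E'
from h import *
plan((588,41,73,71))
E
```

```text
t: 25.42
tool_pos: [590.4, 40.3, 337.9]
orientation: [-0.002, 0.163, 0.987, 0.0]
contact_force: [0.1, 1.0, -0.1]
finger_gap: 72.5
grip_force: 0.0
t: 25.92
tool_pos: [588.0, 42.0, 197.0]
orientation: [-0.004, 0.163, 0.987, -0.0]
contact_force: [0.5, -0.5, 1.2]
finger_gap: 72.3
grip_force: 0.0
4 x [-0.0003, -0.0002, 0.031] spin 1 x 0.0047 (tot mm [-1.2, -0.7, 124.0] )
```

```bash
python3 -m pendant '[[[0,0,0.035],0],[[0,0,0.035],0],[[0,0,0.034],0],[[0,0,0.02],0],[[0,0,0],0],[[0,0,0],0]]'
python3 -m pendant '[[[0,0,0],0],[[0,0,0],0],[[0,0,0],0],[[0,0,0],0],[[0,0,0],0],[[0,0,0],0]]' -1 50
python3 -m pendant '[[[0,0,-0.035],0],[[0,0,-0.035],0],[[0,0,-0.035],0],[[0,0,-0.035],0],[[0,0,-0.035],0],[[0,0,-0.035],0],[[0,0,-0.035],0],[[0,0,-0.03],0]]'
python3 -c "
from h import *
plan((*S(-2,-8),345,126.3))"
```

```text
t: 26.42
tool_pos: [591.2, 42.1, 77.2]
orientation: [0.0, 0.163, 0.987, 0.0]
contact_force: [-0.2, -0.2, 0.6]
finger_gap: 72.4
grip_force: 0.0
t: 26.92
tool_pos: [592.0, 41.9, 78.2]
orientation: [0.002, 0.163, 0.987, 0.0]
contact_force: [-0.2, 0.6, 6.5]
finger_gap: 28.7
grip_force: 50.7
t: 27.58
tool_pos: [590.1, 42.0, 354.4]
orientation: [0.001, 0.163, 0.987, 0.0]
contact_force: [0.5, 0.7, 0.2]
finger_gap: 29.0
grip_force: 49.7
7 x [0.0159, 0.0313, 0.0013] spin 9 x -0.1067 (tot mm [111.3, 219.3, 9.3] )
```

```bash
python3 -m pendant '[[[0.0159,0.0313,0],0],[[0.0159,0.0313,0],0],[[0.0159,0.0313,0],0],[[0.0159,0.0313,0],0],[[0.0159,0.0313,0],0],[[0.0159,0.0313,0],0],[[0.0159,0.0313,0],0],[[0,0,0],-0.107]]'
python3 -m pendant '[[[0,0,0],-0.107],[[0,0,0],-0.107],[[0,0,0],-0.107],[[0,0,0],-0.107],[[0,0,0],-0.107],[[0,0,0],-0.107],[[0,0,0],-0.107],[[0,0,0],-0.107]]'
python3 -m pendant '[[[0,0,0.028],0],[[0,0,0.028],0],[[0,0,0.028],0],[[0,0,0],0],[[0,0,0],0]]'
python3 -c "
from h import *
o=env.get_obs();print(toS(o['tool_pos']));plan((*S(-2,-8),268,126.3))"
```

```text
t: 28.25
tool_pos: [553.5, 290.7, 351.2]
orientation: [-0.0, 0.107, 0.994, 0.001]
contact_force: [-0.4, -1.1, -1.0]
finger_gap: 29.1
grip_force: 49.7
t: 28.92
tool_pos: [555.1, 285.1, 351.5]
orientation: [0.0, -0.315, 0.949, 0.0]
contact_force: [0.0, 1.0, -0.8]
finger_gap: 29.3
grip_force: 49.7
t: 29.33
tool_pos: [554.3, 284.8, 266.1]
orientation: [-0.002, -0.313, 0.95, -0.0]
contact_force: [0.1, -0.9, -0.0]
finger_gap: 28.5
grip_force: 49.7
[-3.03301348 -7.94312807]
1 x [-0.001, -0.0001, -0.0019] spin 1 x 0.0026 (tot mm [-1.0, -0.1, -1.9] )
```

```bash
python3 -m pendant '[[[0,0,0],0],[[0,0,0],0],[[0,0,0],0],[[0,0,0],0],[[0,0,0],0]]' 0.3
python3 -m pendant '[[[0,0,-0.025],0],[[0,0,-0.03],0],[[0,0,-0.03],0],[[0,0,0],0],[[0,0,0],0]]'
python3 - <<'E'
from h import *
pieces()
plan((422,-253,345,157))
E
```

```text
t: 29.75
tool_pos: [555.8, 285.3, 268.1]
orientation: [0.001, -0.313, 0.95, 0.0]
contact_force: [0.4, 0.5, -0.2]
finger_gap: 55.7
grip_force: 0.0
t: 30.17
tool_pos: [556.2, 285.5, 354.7]
orientation: [0.003, -0.313, 0.95, 0.0]
contact_force: [-0.3, 0.4, -0.3]
finger_gap: 55.5
grip_force: 0.0
[261, 190, 27, 8, 122] [714. 122.] [11. 73.] 7 topmean [716. 120.  27.] all [714. 124.  22.]
[392, 195, 35, 44, 253] [ 635. -273.] [ 37. 161.] 47 topmean [ 641. -280.   38.] all [ 643. -280.   32.]
[397, 283, 12, 13, 71] [ 424. -248.] [19. 30.] 75 topmean [ 423. -248.   30.] all [ 422. -249.   28.]
[372, 298, 11, 35, 137] [ 356. -179.] [11. 81.] 77 topmean [ 357. -179.   37.] all [ 347. -176.   31.]
16 x [0.0267, -0.0221, 0.0004] spin 5 x -0.1066 (tot mm [427.3, -353.5, 7.1] )
```

```bash
python3 -m pendant '[[[0.0267,-0.0221,0],0],[[0.0267,-0.0221,0],0],[[0.0267,-0.0221,0],0],[[0.0267,-0.0221,0],0],[[0.0267,-0.0221,0],0],[[0.0267,-0.0221,0],0],[[0.0267,-0.0221,0],0],[[0.0267,-0.0221,0],0]]' 0.7
python3 -m pendant '[[[0.0267,-0.0221,0],0],[[0.0267,-0.0221,0],0],[[0.0267,-0.0221,0],0],[[0.0267,-0.0221,0],0],[[0.0267,-0.0221,0],0],[[0.0267,-0.0221,0],0],[[0.0267,-0.0221,0],0],[[0.0267,-0.0221,0],0]]'
python3 -m pendant '[[[0,0,0],-0.107],[[0,0,0],-0.107],[[0,0,0],-0.107],[[0,0,0],-0.107],[[0,0,0],-0.107],[[0,0,0],0],[[0,0,0],0]]'
python3 - <<'E'
from h import *
pieces()
plan((422,-253,75,157))
E
```

```text
t: 30.88
tool_pos: [487.2, 14.7, 350.4]
orientation: [-0.001, -0.313, 0.95, 0.001]
contact_force: [0.2, -0.3, -0.2]
finger_gap: 72.7
grip_force: 0.0
t: 31.55
tool_pos: [420.5, -254.2, 350.5]
orientation: [-0.001, -0.313, 0.95, 0.001]
contact_force: [1.1, -0.8, 0.1]
finger_gap: 72.6
grip_force: 0.0
t: 32.13
tool_pos: [421.4, -252.8, 350.8]
orientation: [-0.0, -0.551, 0.834, 0.001]
contact_force: [-1.3, 0.2, -0.2]
finger_gap: 73.0
grip_force: 0.0
[261, 191, 27, 8, 120] [716. 122.] [15. 77.] 10 topmean [715. 130.  28.] all [713. 125.  22.]
[366, 265, 11, 10, 46] [ 481. -163.] [13. 22.] 38 topmean [ 481. -165.   28.] all [ 480. -164.   23.]
8 x [0.0, -0.0001, 0.0345] spin 1 x -0.0010 (tot mm [0.1, -1.0, 276.0] )
```

```bash
python3 -m pendant '[[[0,0,0.036],0],[[0,0,0.036],0],[[0,0,0.036],0],[[0,0,0.036],0],[[0,0,0.036],0],[[0,0,0.036],0],[[0,0,0.036],0],[[0,0,0.022],0]]'
python3 -m pendant '[[[0,0,0],0],[[0,0,0],0]]'
python3 -m pendant '[[[0,0,0],0],[[0,0,0],0],[[0,0,0],0],[[0,0,0],0],[[0,0,0],0],[[0,0,0],0]]' -1 50
python3 -m pendant '[[[0,0,-0.035],0],[[0,0,-0.035],0],[[0,0,-0.035],0],[[0,0,-0.035],0],[[0,0,-0.035],0],[[0,0,-0.035],0],[[0,0,-0.035],0],[[0,0,-0.035],0]]'
python3 -c "
from h import *
plan((*S(-2,-8),350,126.3))"
```

```text
t: 32.85
tool_pos: [420.1, -251.5, 74.4]
orientation: [-0.001, -0.552, 0.834, 0.002]
contact_force: [0.2, 0.8, -0.2]
finger_gap: 72.5
grip_force: 0.0
t: 33.02
tool_pos: [420.9, -252.2, 76.9]
orientation: [-0.0, -0.552, 0.834, 0.002]
contact_force: [0.7, -0.3, 0.2]
finger_gap: 72.5
grip_force: 0.0
t: 33.52
tool_pos: [422.9, -253.9, 79.8]
orientation: [0.001, -0.553, 0.833, -0.002]
contact_force: [0.0, 0.4, 6.6]
finger_gap: 28.9
grip_force: 50.3
t: 34.18
tool_pos: [421.4, -252.7, 360.6]
orientation: [0.0, -0.553, 0.833, -0.001]
contact_force: [0.6, -0.4, -0.6]
finger_gap: 29.1
grip_force: 49.8
16 x [-0.0342, 0.0054, 0.0006] spin 5 x 0.1075 (tot mm [-547.7, 86.2, 10.2] )
```

```bash
python3 -m pendant '[[[-0.0342,0.0054,0],0],[[-0.0342,0.0054,0],0],[[-0.0342,0.0054,0],0],[[-0.0342,0.0054,0],0],[[-0.0342,0.0054,0],0],[[-0.0342,0.0054,0],0],[[-0.0342,0.0054,0],0],[[-0.0342,0.0054,0],0]]'
python3 -m pendant '[[[-0.0342,0.0054,0],0],[[-0.0342,0.0054,0],0],[[-0.0342,0.0054,0],0],[[-0.0342,0.0054,0],0],[[-0.0342,0.0054,0],0],[[-0.0342,0.0054,0],0],[[-0.0342,0.0054,0],0],[[-0.0342,0.0054,0],0]]'
python3 -m pendant '[[[0,0,0],0.1075],[[0,0,0],0.1075],[[0,0,0],0.1075],[[0,0,0],0.1075],[[0,0,0],0.1075],[[0,0,0],0],[[0,0,0],0]]'
python3 - <<'E'
from h import *
o=env.get_obs();print(toS(o['tool_pos']));plan((*S(-2,-8),268,126.3))
p,d=snap('scene')
cv2.imwrite('pics/c7.png',cv2.resize(p[60:260,100:300],None,fx=3,fy=3,interpolation=2))
E
```

```text
t: 34.85
tool_pos: [488.3, 17.5, 358.8]
orientation: [0.001, -0.553, 0.833, -0.001]
contact_force: [0.9, 0.9, -1.4]
finger_gap: 29.2
grip_force: 49.9
t: 35.52
tool_pos: [555.0, 286.4, 358.8]
orientation: [0.001, -0.553, 0.833, -0.0]
contact_force: [-0.1, 0.2, -0.1]
finger_gap: 29.3
grip_force: 49.9
t: 36.1
tool_pos: [555.0, 284.6, 358.5]
orientation: [0.0, -0.313, 0.95, 0.0]
contact_force: [0.6, -0.1, -0.3]
finger_gap: 28.9
grip_force: 49.8
[-2.57117657 -8.5131718 ]
3 x [-0.0002, 0.0002, 0.0302] spin 1 x 0.0030 (tot mm [-0.5, 0.5, 90.5] )
```

View pics/c7.png

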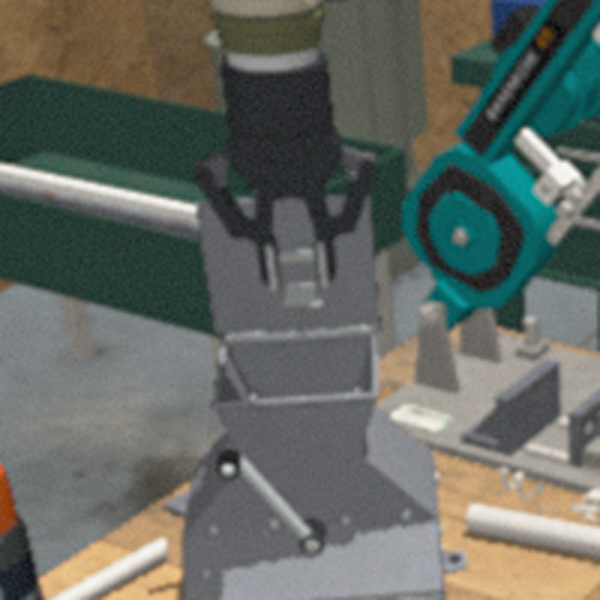

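The stub is held over the mouth and the lever leans left. I release it, then retreat forward for a look into the mouth.

```bash
python3 -m pendant '[[[0,0,0.03],0],[[0,0,0.03],0],[[0,0,0.03],0],[[0,0,0],0],[[0,0,0],0]]'
python3 -m pendant '[[[0,0,0],0],[[0,0,0],0],[[0,0,0],0],[[0,0,0],0],[[0,0,0],0]]' 0.3
python3 -m pendant '[[[0,0,-0.03],0],[[0,0,-0.035],0],[[0,0,-0.035],0],[[0.02,-0.03,0],0],[[0.02,-0.03,0],0],[[0.02,-0.03,0],0],[[0.02,-0.03,0],0],[[0.02,-0.03,0],0]]'
python3 -m pendant '[[[0.02,-0.03,0],0],[[0.02,-0.03,0],0],[[0,0,0],0],[[0,0,0],0]]' -1
python3 - <<'E'
from h import *
pieces()
p,d=snap('top');W=cloud('top',d).reshape(-1,3)
s=np.array([(*toS(q),q[2]) for q in W if np.isfinite(q[0]) and 440<q[0]<660 and 190<q[1]<400])
s=s[(abs(s[:,0])<48)&(abs(s[:,1])<50)&(s[:,2]<215)]
for y in range(40,-51,-10):
    print(y,[int(np.median(k)) if len(k) else None for k in [s[(s[:,1]>=y)&(s[:,1]<y+10)&(s[:,0]>=x)&(s[:,0]<x+16),2] for x in range(-48,48,16)]])
q=p[170:320,150:350]
cv2.imwrite('pics/c8.png',cv2.resize(q,None,fx=4,fy=4,interpolation=2))
E
```

```text
t: 36.57
tool_pos: [554.0, 284.2, 266.7]
orientation: [-0.002, -0.312, 0.95, -0.0]
contact_force: [-0.5, -0.8, 0.1]
finger_gap: 29.1
grip_force: 49.7
t: 36.98
tool_pos: [555.6, 284.8, 269.2]
orientation: [0.001, -0.312, 0.95, 0.0]
contact_force: [0.5, 0.5, 0.0]
finger_gap: 55.4
grip_force: 0.0
t: 37.65
tool_pos: [563.2, 103.1, 368.6]
orientation: [0.001, -0.312, 0.95, -0.0]
contact_force: [0.7, 0.0, -0.5]
finger_gap: 55.3
grip_force: 0.0
t: 37.98
tool_pos: [566.7, 30.5, 368.3]
orientation: [0.0, -0.31, 0.951, -0.0]
contact_force: [-0.2, 1.1, 1.0]
finger_gap: 7.3
grip_force: 0.0
[392, 195, 35, 48, 257] [ 631. -271.] [ 35. 170.] 49 topmean [ 635. -276.   38.] all [ 639. -277.   32.]
[372, 294, 12, 39, 143] [ 361. -181.] [12. 86.] 76 topmean [ 358. -179.   36.] all [ 351. -177.   30.]
40 [182, 177, 177, 179, 179, 177]
30 [162, 156, 157, 154, 156, 155]
20 [None, 141, 142, 140, 138, 138]
10 [None, 124, 124, 124, 123, 123]
0 [None, 113, 105, 107, 108, 106]
-10 [None, 101, 98, 44, 22, 23]
-20 [None, None, None, 6, 6, 6]
-30 [None, None, None, 5, 4, 7]
-40 [None, None, None, 169, 170, None]
-50 [177, 176, 176, 177, 176, 176]
```

View pics/c8.png

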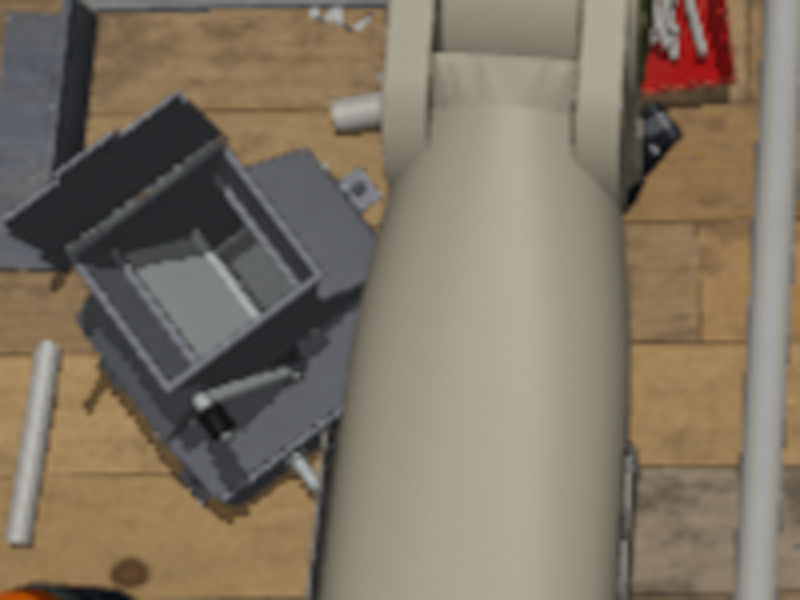

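The mouth and throat are clear: the flap leans left at (200,310) and nothing is jammed. All four pieces are in, so next is the lid. I fit its angle and check the space behind it.

```bash
python3 - <<'E'
from h import *
p,d=snap('scene');W=cloud('scene',d).reshape(-1,3);W=W[np.isfinite(W[:,0])]
s=np.column_stack([np.array([toS(q) for q in W[::1]]),W[:,2]])
l=s[(abs(s[:,1])<55)&(s[:,0]>20)&(s[:,0]<120)&(s[:,2]>235)&(s[:,2]<345)]
print(len(l),np.polyfit(l[:,2]-219,l[:,0],1),s[(abs(s[:,1])<20)&(s[:,0]>0)&(s[:,0]<130)&(s[:,2]>235)][:,2].max())
p,d=snap('top');W=cloud('top',d).reshape(-1,3);W=W[np.isfinite(W[:,0])]
s=np.column_stack([np.array([toS(q) for q in W]),W[:,2]])
b=s[(s[:,0]>70)&(s[:,0]<240)&(abs(s[:,1])<120)]
for x in range(60,240,20): print(x,[int(k.max()) if len(k) else None for k in [b[(b[:,0]>=x)&(b[:,0]<x+20)&(b[:,1]>=y)&(b[:,1]<y+30),2] for y in range(-120,120,30)]])
plan((*S(-60,0),470,None),(*S(90,0),470,None),(*S(90,0),378,None))
E
```

```text
1921 [-2.61117621e-02  5.91148454e+01] 346.54024890604853
60 [7, None, None, None, None, None, None, 2]
80 [11, 4, None, None, None, None, None, 6]
100 [6, 7, 2, None, None, None, None, 68]
120 [7, 5, 6, None, 0, None, None, 71]
140 [8, 7, 3, None, None, None, 71, 15]
160 [8, 6, 5, None, None, 76, 71, 6]
180 [9, 6, 8, 7, 63, 77, 13, 12]
200 [32, 5, 10, 7, 75, 70, 15, 12]
220 [34, 28, 9, 71, 81, 13, 13, 10]
8 x [-0.0103, 0.0272, -0.0127]  (tot mm [-82.2, 217.5, -101.9] )
5 x [-0.03, -0.0001, 0.0]  (tot mm [-150.0, -0.3, 0.1] )
3 x [0.0, -0.0, 0.0307]  (tot mm [0.0, -0.0, 92.0] )
```

```bash
python3 -m pendant '[[[-0.0103,0.0272,-0.0127],0],[[-0.0103,0.0272,-0.0127],0],[[-0.0103,0.0272,-0.0127],0],[[-0.0103,0.0272,-0.0127],0],[[-0.0103,0.0272,-0.0127],0],[[-0.0103,0.0272,-0.0127],0],[[-0.0103,0.0272,-0.0127],0],[[-0.0103,0.0272,-0.0127],0]]'
python3 -m pendant '[[[-0.03,0,0],0],[[-0.03,0,0],0],[[-0.03,0,0],0],[[-0.03,0,0],0],[[-0.03,0,0],0],[[0,0,0],0],[[0,0,0],0]]'
python3 -c "
from h import *
o=env.get_obs();print(toS(o['tool_pos']),o['tool_pos'],o['finger_gap']);plan((*S(90,0),378,126.3))"
```

```text
t: 38.85
tool_pos: [502.7, 259.4, 470.4]
orientation: [0.0, -0.313, 0.95, 0.0]
contact_force: [0.4, -0.3, 0.5]
finger_gap: -0.3
grip_force: 0.0
t: 39.43
tool_pos: [618.5, 342.1, 465.0]
orientation: [-0.001, -0.313, 0.95, -0.0]
contact_force: [-0.2, -1.1, -0.0]
finger_gap: 0.0
grip_force: 0.0
[82.66704505  0.15234625] [618.53351863 342.06276027 464.99229522] 0.018818903619104724
3 x [-0.0025, -0.0001, 0.029] spin 1 x 0.0028 (tot mm [-7.5, -0.2, 87.0] )
```

```bash
python3 -m pendant '[[[-0.003,0,0.02],0],[[-0.003,0,0.03],0],[[-0.003,0,0.03],0],[[0,0,0.008],0],[[0,0,0],0],[[0,0,0],0]]'
python3 - <<'E'
from h import *
o=env.get_obs();p=o['tool_pos'];s=toS(p);print(s,p)
# follow arc r=90 with finger corner; tool centre = corner + 11, TCP z = corner z+73
pr=np.array([s[0],p[2]])
for t in [90,80,70,60,50,40,30,20,12,6,2,0]:
    a=np.radians(t);c=np.array([58-90*np.cos(a)+1.5*np.sin(a)+11,219+90*np.sin(a)+1.5*np.cos(a)+73])
    print(t,c.round(1),'tool dx,dz mm',(-(c-pr)).round(1));pr=c
E
```

```text
t: 39.93
tool_pos: [622.3, 344.6, 383.5]
orientation: [0.001, -0.312, 0.95, 0.0]
contact_force: [0.4, 0.2, 0.5]
finger_gap: -0.1
grip_force: 0.0
[87.21588697 -0.09019705] [622.34314781 344.56026213 383.48047599]
90 [ 70.5 382. ] tool dx,dz mm [16.7  1.5]
80 [ 54.8 380.9] tool dx,dz mm [15.7  1.1]
70 [ 39.6 377.1] tool dx,dz mm [15.2  3.8]
60 [ 25.3 370.7] tool dx,dz mm [14.3  6.4]
50 [ 12.3 361.9] tool dx,dz mm [13.   8.8]
40 [  1. 351.] tool dx,dz mm [11.3 10.9]
30 [ -8.2 338.3] tool dx,dz mm [ 9.2 12.7]
20 [-15.1 324.2] tool dx,dz mm [ 6.9 14.1]
12 [-18.7 312.2] tool dx,dz mm [ 3.7 12. ]
6 [-20.4 302.9] tool dx,dz mm [1.6 9.3]
2 [-20.9 296.6] tool dx,dz mm [0.5 6.3]
0 [-21.  293.5] tool dx,dz mm [0.1 3.1]
```

```bash
python3 -m pendant '[[[0.008,0,0],0],[[0.009,0,0.0015],0],[[0.008,0,0],0],[[0.008,0,0.001],0],[[0.008,0,0.002],0],[[0.007,0,0.002],0],[[0.007,0,0.003],0],[[0.007,0,0.003],0]]'
python3 -m pendant '[[[0.007,0,0.004],0],[[0.006,0,0.005],0],[[0.006,0,0.005],0],[[0.005,0,0.006],0],[[0.005,0,0.006],0],[[0.004,0,0.006],0],[[0,0,0],0]]'
python3 - <<'E'
from h import *
o=env.get_obs();p=o['tool_pos'];print(toS(p),p[2])
E
```

```text
t: 40.6
tool_pos: [574.5, 308.3, 373.0]
orientation: [0.005, -0.312, 0.95, 0.0]
contact_force: [1.4, 0.6, 1.3]
finger_gap: -0.2
grip_force: 0.8
t: 41.18
tool_pos: [547.4, 288.4, 339.4]
orientation: [0.003, -0.312, 0.95, 0.0]
contact_force: [-0.6, -0.5, -0.1]
finger_gap: -0.1
grip_force: 0.0
[-6.45191131 -1.01627762] 339.42291188689006
```

```bash
python3 -m pendant '[[[0.004,0,0.008],0],[[0.003,0,0.008],0],[[0.002,0,0.007],0],[[0.002,0,0.007],0],[[0.001,0,0.006],0],[[0,0,0.005],0],[[0,0,0],0]]'
python3 -m pendant '[[[0,0,0.004],0],[[0,0,0],0]]'
python3 -m pendant '[[[0,0,0.003],0],[[0,0,0],0]]'
python3 - <<'E'
from h import *
p,d=snap('scene')
cv2.imwrite('pics/c9.png',cv2.resize(p[110:310,100:300],None,fx=3,fy=3,interpolation=2))
E
```

```text
t: 41.77
tool_pos: [538.4, 281.6, 294.9]
orientation: [0.001, -0.312, 0.95, 0.0]
contact_force: [0.5, -0.4, -0.5]
finger_gap: -0.1
grip_force: 0.0
t: 41.93
tool_pos: [538.4, 281.6, 294.5]
orientation: [0.002, -0.312, 0.95, 0.0]
contact_force: [-5.6, -3.3, 13.7]
finger_gap: -0.1
grip_force: 7.0
t: 42.1
tool_pos: [538.3, 281.6, 294.3]
orientation: [0.003, -0.312, 0.95, 0.0]
contact_force: [-9.6, -4.2, 25.7]
finger_gap: 0.1
grip_force: 13.3
```

View pics/c9.png

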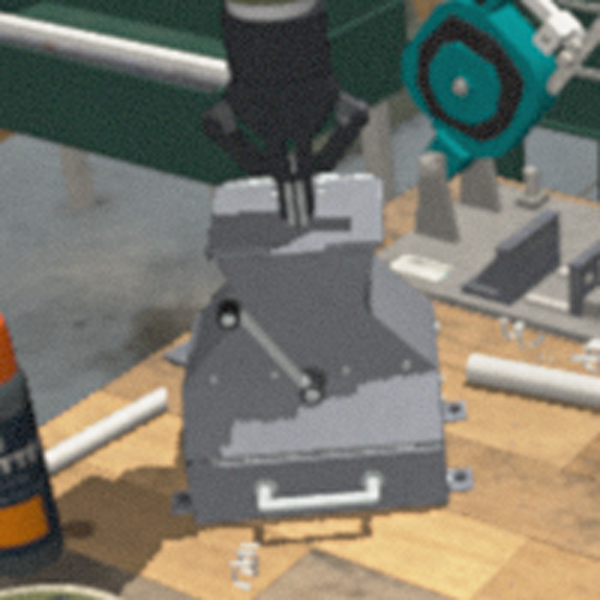

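The lid lies flat and the drawer is home. I retreat, then check the rest of the bench for missed pieces.

```bash
python3 -m pendant '[[[0,0,-0.01],0],[[0,0,-0.03],0],[[0,0,-0.03],0],[[0,0,-0.03],0],[[0,0,-0.03],0],[[0,0,0],0],[[0,0,0],0],[[0,0,0],0]]'
python3 - <<'E'
from h import *
p,d=snap('top');cv2.imwrite('pics/c10.png',cv2.resize(p[70:360,260:640],(798,600),interpolation=2))
for n in('top','scene'):
  snap(n);W=cloud(n,get_image(n)[1])
  for t in('sleeve_1_centre','stub_1_centre','lid_edge'): print(n,t,[(round(m['conf'],2),np.int32(m['pixel']).tolist()) for m in mark_of(n,t)])
q=W.reshape(-1,3);q=q[np.isfinite(q[:,0])];s=np.column_stack([[toS(k) for k in q],q[:,2]])
l=s[(abs(s[:,1])<50)&(abs(s[:,0])<48)&(s[:,2]>200)&(s[:,2]<260)];print('lid',len(l),np.polyfit(l[:,0],l[:,2],1))
E
```

```text
t: 42.82
tool_pos: [538.5, 281.7, 418.0]
orientation: [0.001, -0.312, 0.95, 0.0]
contact_force: [-0.0, 0.3, 0.3]
finger_gap: -0.3
grip_force: 0.0
top sleeve_1_centre []
top stub_1_centre []
top lid_edge []
scene sleeve_1_centre []
scene stub_1_centre []
scene lid_edge [(0.66, [197, 190])]
lid 778 [-1.06878271e-03  2.21141598e+02]
```

View pics/c10.png

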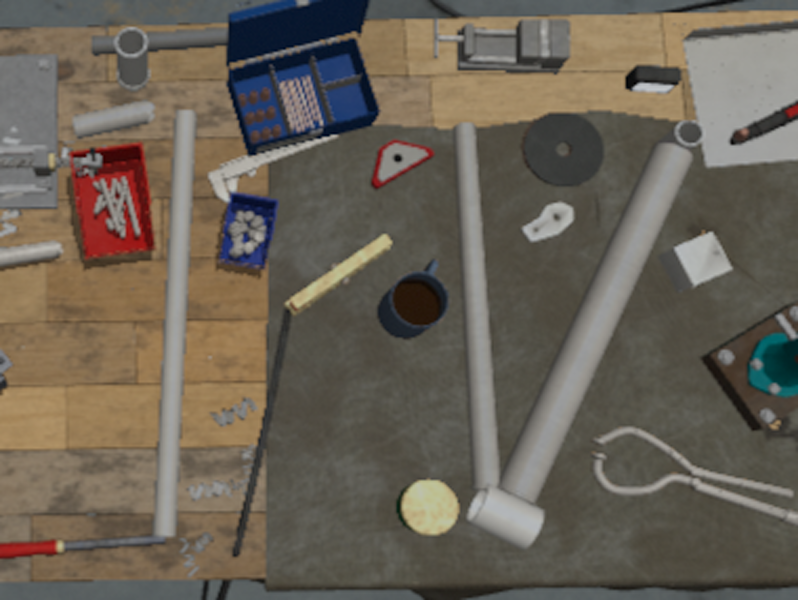

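No more cuts are on the bench, the mug is upright and the lid is flat (slope about 0). I hand in.

```bash
python3 -c "
from rig import ticket
print(ticket.hand_in())"
```

```text
the job is handed in; nothing more can be done
None
```

I pushed the drawer home, dropped two sleeves with the flap set to the left bay and two stubs with it set to the right bay, shut the lid flat and left the mug upright; the job is handed in, but the drawer's contents could not be seen to confirm the sort.

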